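# Log a culture flask with the bench code reader

## Robot

A 6-joint arm with a two-finger parallel gripper is mounted at the origin on the work surface. World frame = base frame: x ahead of the robot, y to its left, z up, the work surface at z = 0. Lengths are in m, angles in rad, forces in N, time in s.
With the tool pointing down it reaches from about 0.325 to 0.9 m from the base axis. Payload 6.1 kg.
Tool frame: the origin (TCP) lies midway between the tips of the shut fingers; the grasp point (between the pads) lies 19 mm behind it; x points along the fingers, y is the direction in which the jaws open and shut, and the axes are right-handed (so a half turn about x gives the same grasp; the last joint's range is limited). The gripper opens to 85 mm and grips with 20 to 120 N. Pads are 22 mm wide; open, the fingers measure 114 mm over their backs; the gripper's body (76 mm by 85 mm) begins 54 mm behind the grasp point. The pads swing forward as they close: fully open they stand 13 mm farther back than shut.
Start: joints at [1.033, 0.22, 1.526, -0, 1.395, -0.126], TCP at [0.25, 0.573, 0.231] pointing down, gripper open.
Joint ranges: [-2.98, 2.98], [-0.91, 2.08], [0.09, 2.57], [-1.24, 4.39], [0.2, 2.65], [-2.68, 2.68]. Speed limits (rad/s): [2.57, 2.57, 3.01, 3.14, 3.14, 3.14].

## Interface

Orientations are given as [roll, pitch, yaw] about the fixed x, y, z axes, in that order (R = Rz(yaw) Ry(pitch) Rx(roll)).
In Python, from plant import movep, move_l, set_joints, gripper_to, hold, inverse_kinematics, observe, get_image, get_calibration, Unreachable, job_done gives the robot as it stands. Calls block until the motion is done:
- movep(position, orientation): joint-space move of the TCP to a pose.
- move_l(position, feed=0.15, rotation=None, max_force=None): straight line of the TCP; rotation=None keeps the orientation; feed is the mean speed in m/s. With max_force (N) it stops when the force on the tool has changed by that much, and returns True; else False.
- set_joints(angles): joint-space move.
- gripper_to(opening, f_grip=None): finger opening in m; f_grip is the grip in N (None keeps the last); returns when the fingers have stopped.
- hold(seconds).
- inverse_kinematics(position, orientation): joint angles nearest the present ones, or None.
- observe(): the state.
- get_image(name): name is "scene" or "top" or "wrist"; returns (picture, depth): 384x512x3 uint8, red, green, blue; 384x512 float32, m along the optical axis (not along the pixel's ray), 0 where there is no reading.
- get_calibration(name): a dict with "intrinsics" (3x3 intrinsics, pixels), "world_from_camera" (4x4, takes a point from camera to world coordinates). Camera axes: x right, y down, z forward; pixel columns grow to the right and rows downward; lengths in m; the calibration is good to about 2 mm. A picture is of the moment at which its call begins: read the wrist's pose just before it. get_calibration takes no time and is no camera call; for the wrist camera it gives the pose at the moment of the call.
A pose or a line that the arm cannot do raises Unreachable and nothing moves.
- job_done(): hands the job in, once; it reports no verdict.
The state is a dict: "time_s": time; "q": joint angles; "joint_velocities": joint speeds; "joint_torque": joint torques, N m; "eef_pos": TCP position; "tcp_rot": TCP orientation; "ft_force": force on the tool from outside, world axes, zero at the start; "torque": the same for the moment, N m; "opening": finger opening in m.
Only numpy, scipy, OpenCV 4.12 (cv2) and the standard library are available. Lean on these libraries where they do the work, as an engineer would, in place of code of your own. Each camera call takes 0.05 s, during which the arm holds its last target. There are 200 camera calls.

## Task

Switch the code reader on by turning the blue knob on the sloping control unit clockwise, from the red dot until it clicks over to the green dot. Then pick up the yellow hand reader, hold its window squarely facing the middle of the bar-code label on the sloping flask, about 10 cm away, and keep it still there for a good second so that it reads. Finally lay the reader gently back on its blue-topped rest, lengthwise and window down as it lay; leave the knob on and do not disturb the bottle, the spare flask or the tip box.

Things in the scene. Friction and masses are not known exactly. Their poses are not given: they have to be found in the camera images.
- mode_knob (a joint): knob angle, rad: 0 = pointing at the red dot (off), 1.2 = at the green dot (on); grows clockwise seen from above the panel (a turn of -1.2 about the grip point's z). A sprung detent holds it in either place: it resists with about 0.16 N m from the start, easing to the hump at 0.6 rad, beyond which it snaps on to 1.2 by itself if free (and back to 0 from short of it). Firm stops at 0 and 1.2.
- mode_knob_grip (a point): point on the knob's axis where to grip, 34 mm out from the panel. Blue knob: a disc of 44 mm diameter, 3 to 11 mm above the panel, carrying a bar 44 mm long, 14 mm wide, up to 41 mm above the panel. z = its axis, square out of the panel; x = along the bar to its white mark; turns with the knob. At 0, x points up the slope; fingers close along y.
- console: control unit of the reader, white, fixed, 0.14 x 0.20 m, about 0.10 m high at the back, with a grey panel 150 x 200 mm sloping 25 degrees up away from its front (-x of its own frame). Origin under its middle on the bench, z up; the knob stands at the middle of the panel, 70 mm up.
- reader: loose hand reader, about 0.12 to 0.22 kg: a straight yellow handle 110 mm long (x -75 to 35 mm), 28 mm wide (y), 34 mm high, with a black head (x 35 to 81 mm, 52 mm wide, 36 mm high) at its +x end. Origin: on its flat underside below its centre of mass; x along the handle towards the head, z up (out of its top).
- reader_grip (a point): point to grip on the reader's handle: 24 mm above its underside, above the centre of mass; same axes as the reader. The fingers close along y.
- reader_window (a point): middle of the reader's red window, on the underside of the black head, 58 mm in +x from the reader's origin; same axes as the reader. It looks along -z (out of the underside).
- rest: fixed rubber rest with a blue top, 200 x 100 mm, 12 mm high, x along its length. Origin under its middle on the bench. The reader starts lying on it, origin near the middle (within 11 mm), lengthwise to within 0.15 rad, head towards +x.
- label: white label with black bars, 40 x 62 mm, on the upper face of a clear culture flask fixed on the sloping stand. Origin: the middle of the label's face; z = square out of it (30 degrees from vertical, leaning towards the stand's front), x up the slope.
- flask_stand: fixed grey stand, 0.15 x 0.12 m, that carries the flask on a 30 degree slope rising away from its front (-x of its own frame); the flask's blue cap at the top is about 0.14 m above the bench. Origin under its middle on the bench; the label's middle is about 33 mm towards the front of it and 83 mm up.
- bottle: bystander: amber bottle, 60 mm diameter, 110 mm high, loose; origin under its middle.
- spare_flask: bystander: empty clear flask with a blue cap lying flat, 155 x 85 x 32 mm, loose; origin under its middle.
- tip_box: bystander: orange tip box with a clear top, 85 x 120 x 60 mm, loose; origin under its middle.
There are look-alikes about, which are no part of the job. Several things have the shape of the reader; the one meant has the colours described above.

How it is judged:
On the way, in this order (a step that is already met when the one before it is completed fails the run):
1. the knob has clicked over to the green dot (over 1.05 rad) (value of joint mode_knob above 1.05 rad), for 0.2 s.
2. knob on; window facing the label within 18 degrees, label's middle 50 to 160 mm ahead and within 20 mm of its line of sight in x and y, still (under 0.03 m/s, 0.3 rad/s) for 0.8 s (value of joint mode_knob above 1.05 rad and x of label in the frame of reader_window between -0.02 and 0.02 m and y of label in the frame of reader_window between -0.02 and 0.02 m and z of label in the frame of reader_window between -0.16 and -0.05 m and angle between the z axis of reader_window and the z axis of label, either way round below 0.31 rad and linear speed of reader below 0.03 m/s and angular speed of reader below 0.3 rad/s), for 0.8 s.
At the end, for the whole second after the job is handed in: the knob at over 1.05 rad (on); the reader at rest on its rest, window down (tilt under 0.1 rad), its origin within 30 mm of the rest's middle, lengthwise to within 0.35 rad either way round (value of joint mode_knob above 1.05 rad and horizontal distance between reader and rest below 0.03 m and z of reader in the frame of rest between 0.006 and 0.018 m and angle between reader's own z axis and vertical below 0.1 rad and angle between the x axis of reader and the x axis of rest, either way round below 0.35 rad and linear speed of reader below 0.02 m/s); the robot touches nothing.
It fails at once if the bottle is moved by more than 15 mm or tipped over 0.3 rad (distance of bottle from where it was at the start of the episode above 0.015 m or angle between bottle's own z axis and vertical above 0.3 rad).
It fails at once if the spare flask is moved by more than 15 mm or tipped over 0.3 rad (distance of spare_flask from where it was at the start of the episode above 0.015 m or angle between spare_flask's own z axis and vertical above 0.3 rad).
It fails at once if the tip box is moved by more than 15 mm or tipped over 0.3 rad (distance of tip_box from where it was at the start of the episode above 0.015 m or angle between tip_box's own z axis and vertical above 0.3 rad).
It fails at once if the reader is dropped (falls at over 0.6 m/s with no finger on it) (contact force between the fingers and reader below 0.05 N and linear speed of reader above 0.6 m/s).
It also fails if it takes over 67 s, if anything falls off the work surface, if the arm or the gripper's body presses on something with over 40 N, if the wrist force passes 120 N, or if a joint passes its speed limit or range.

## Working session

There is one attempt and no reset: what is moved stays moved. The work goes in short steps, each a Python script; the robot and the scene stay as the last script left them, time stands still between calls to the robot, and variables do not carry over. Pictures are saved under pics/ and viewed, about 8 in all and at most 12, crops included, and the job is handed in when it is done.

```bash
ls; mkdir -p pics
python3 - <<'E'
from plant import *
import cv2,numpy as np
for n in ["scene","top"]:
    im,d=get_image(n); c=get_calibration(n)
    np.savez(f"{n}0.npz",im=im,d=d,K=c["intrinsics"],T=c["world_from_camera"])
    cv2.imwrite(f"pics/{n}0.png",cv2.resize(im[...,::-1],(768,576)))
    print(n,c["intrinsics"].tolist(),np.round(c["world_from_camera"],3).tolist())
E
```

```text
pics
scene [[450.5734812356916, 0.0, 255.9734112291899], [0.0, 450.5734812356916, 190.4117634521795], [0.0, 0.0, 1.0]] [[-0.163, 0.806, -0.569, 1.351], [0.987, 0.134, -0.093, 0.094], [0.001, -0.576, -0.817, 1.223], [0.0, 0.0, 0.0, 1.0]]
top [[461.8206060352943, 0.0, 255.07781057308043], [0.0, 461.8206060352943, 194.4477717010058], [0.0, 0.0, 1.0]] [[-0.022, -0.988, 0.151, 0.367], [-1.0, 0.025, 0.018, -0.062], [-0.021, -0.15, -0.988, 1.282], [0.0, 0.0, 0.0, 1.0]]
```

View pics/top0.png

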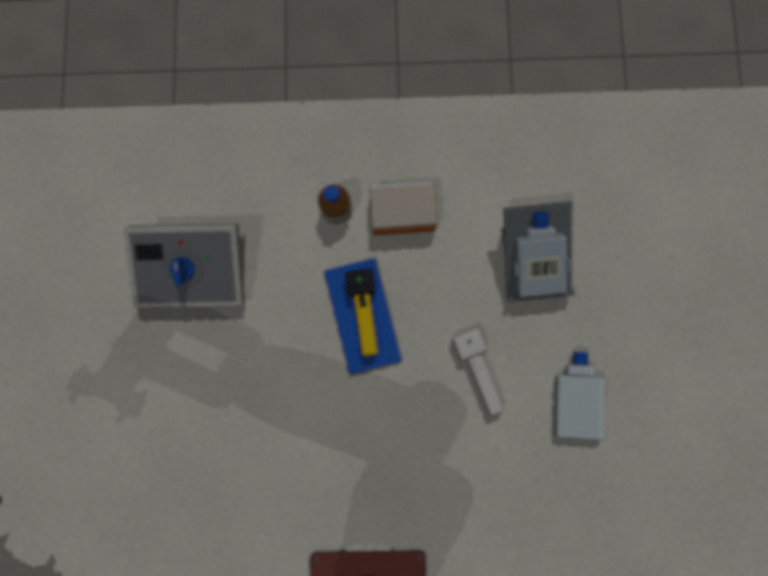

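View pics/scene0.png

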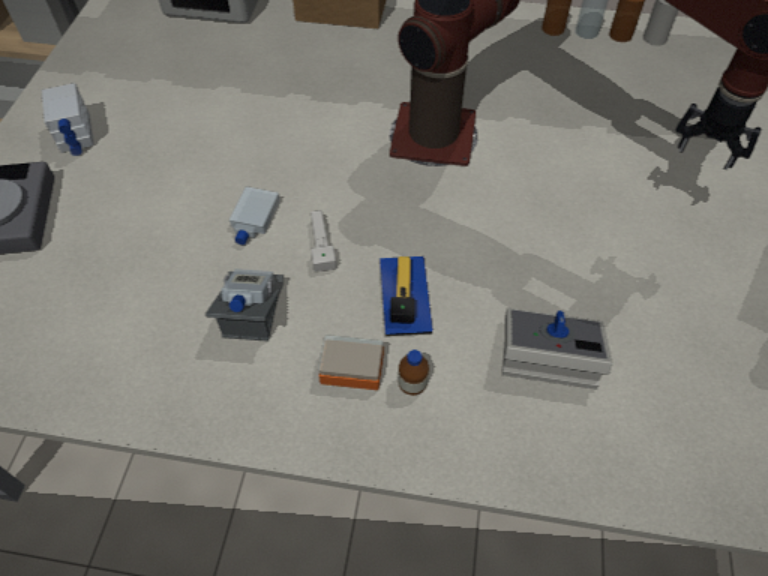

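Candidates in the top picture (768x576 pixels):
- **Yellow/black reader:** on the blue rest at (363,312), and this is the one meant. The white look-alike is at (478,372).
- **Knob:** blue, at (181,269). Other blue things are the bottle cap (332,193) and flask caps (541,219) and (580,358).
- **Label:** on the sloping flask at (545,268). The spare flask at (580,408) has none.

Measuring these next.

```bash
cat > h.py <<'E'
import numpy as np, cv2
def world(d,K,T):
    v,u=np.mgrid[:d.shape[0],:d.shape[1]]
    P=np.stack([(u-K[0,2])/K[0,0]*d,(v-K[1,2])/K[1,1]*d,d],-1)
    return P@T[:3,:3].T+T[:3,3]
def load(n):
    z=np.load(n); return z['im'],z['d'],world(z['d'],z['K'],z['T'])
def hsv(im): return cv2.cvtColor(im,cv2.COLOR_RGB2HSV)
def big(m):
    n,l,s,c=cv2.connectedComponentsWithStats(m.astype(np.uint8)); return l==1+np.argmax(s[1:,4])
def win(m,x0,y0,x1,y1):
    o=np.zeros_like(m); o[y0:y1,x0:x1]=m[y0:y1,x0:x1]; return o
def plane(P):
    c=np.median(P,0); q=P
    for _ in range(4):
        c=q.mean(0); n=np.linalg.svd(q-c,full_matrices=False)[2][2]; n*=np.sign(n[2])
        r=np.abs((P-c)@n); q=P[r<0.003]
    return c,n
def rect(P):  # min-area rectangle of xy points
    (c,s,a)=cv2.minAreaRect((P[:,:2]*1000).astype(np.float32)); return np.round(np.array(c)/1000,4),np.round(s,1),round(a,2)
E
python3 - <<'E'
from h import *
im,d,W=load('top0.npz'); H=hsv(im); h,s,v=H[...,0],H[...,1],H[...,2]
blue=(h>100)&(h<130)&(s>120)
r=big(win(blue,200,160,280,260)); y=big(win((h>20)&(h<35)&(s>120),200,160,280,260))
print('rest',rect(W[r]),np.median(W[r][:,2])); print('handle',rect(W[y]),np.percentile(W[y][:,2],[10,50,90]))
k=big(win(blue,100,160,140,200)); print('knob',rect(W[k]),W[k].mean(0),W[k][:,2].max())
ps=win((d>0)&(s<80)&~k,92,158,154,200); c,n=plane(W[ps]); print('panel',c,n,np.degrees(np.arctan2(-n[1],-n[0])),np.degrees(np.arccos(n[2])))
con=big(win((W[...,2]>0.03),75,135,175,220)); print('console',rect(W[con]))
for nm,m in (('red',((h<8)|(h>172))&(s>110)),('green',(h>40)&(h<85)&(s>60))):
    m=win(m,92,150,158,200); print(nm,W[m].mean(0) if m.any() else None, m.sum())
fl=win((d>0),348,166,376,196); c,n=plane(W[fl]); print('label pl',c,n,np.degrees(np.arctan2(-n[1],-n[0])),np.degrees(np.arccos(n[2])))
w=win((v<95),352,170,376,188); print('label dark',W[big(w)].mean(0),rect(W[big(w)]))
st=big(win(W[...,2]>0.02,320,120,400,205)); print('stand',rect(W[st]))
for nm,b in (('bottle',(205,115,240,155)),('box',(240,115,297,160)),('spare',(360,225,410,300)),('fake',(295,210,340,285))):
    m=big(win(W[...,2]>0.012,*b)); print(nm,rect(W[m]),W[m][:,2].max())
E
```

```text
rest (array([ 0.4884, -0.0064]), array([260.8,  96.3]), 13.05) 0.012201879794397463
handle (array([ 0.4582, -0.0181]), array([197.3,  41. ]), 14.07) [0.04123584 0.04575507 0.04918454]
knob (array([0.4808, 0.1454]), array([470.2,  48.2]), 55.5) [0.59609931 0.31079791 0.0977766 ] 1.2817718754800345
panel [0.60461912 0.31409055 0.07034566] [-0.42318637  0.00579043  0.90602415] -0.7839254285580642 25.03842542586897
console (array([0.5549, 0.1635]), array([552.5, 196.2]), 69.81)
red [0.6466074  0.31632433 0.09231364] 5
green [0.62280186 0.29093277 0.07950937] 13
label pl [ 0.58062698 -0.32083204  0.07974296] [-0.5106539  -0.04035297  0.85883889] 4.518246221118833 30.813537920141222
label dark [ 0.58490345 -0.32068107  0.09012886] (array([ 0.4926, -0.1966]), array([ 42. , 365.2]), 36.34)
stand (array([ 0.5534, -0.2052]), array([189. , 429.6]), 28.64)
bottle (array([0.7231, 0.0454]), array([59.1, 58.1]), 44.99) 0.11521909923681894
box (array([ 0.564 , -0.0891]), array([388.8, 119.5]), 3.58) 1.2817718754800345
spare (array([ 0.3772, -0.2472]), array([367.6, 154.1]), 85.22) 1.2817718754800345
fake (array([ 0.393 , -0.1469]), array([155.9, 177.1]), 13.63) 1.2817718754800345
```

```bash
sed -i 's|    return P@T\[:3,:3\].T+T\[:3,3\]|    P=P@T[:3,:3].T+T[:3,3]; P[d<=0]=np.nan; return P|; s|def rect(P):|def rect(P):\n    P=P[~np.isnan(P[:,0])]|; s|    c=np.median(P,0); q=P|    P=P[~np.isnan(P[:,0])]; q=P|' h.py
cat >> h.py <<'E'
from scipy.spatial.transform import Rotation as Rn
def rpy(x,y):  # tool x along x, jaws along y
    x=np.array(x,float)/np.linalg.norm(x); y=np.array(y,float); y-=x*(x@y); y/=np.linalg.norm(y)
    return Rn.from_matrix(np.stack([x,y,np.cross(x,y)],1)).as_euler('xyz')
E
python3 - <<'E'
from h import *
im,d,W=load('top0.npz'); H=hsv(im); h,s,v=H[...,0],H[...,1],H[...,2]
blue=(h>100)&(h<130)&(s>120)
ok=d>0
r=big(win(blue,200,160,280,260)); y=big(win((h>20)&(h<35)&(s>120),200,160,280,260))&ok
print('rest',rect(W[r&(W[...,2]<.02)])); yy=y&(W[...,2]>.03);print('handle',rect(W[yy]))
k=big(win(blue,100,160,140,200)); print('knob',rect(W[k]),np.nanmean(W[k],0),np.nanmax(W[k][:,2]))
for nm,b in (('console',(75,135,175,220)),('stand',(320,120,400,205)),('bottle',(205,115,240,155)),('box',(240,115,297,160)),('spare',(360,225,410,300)),('fake',(295,210,340,285))):
    m=big(win(W[...,2]>0.014,*b)); print(nm,rect(W[m]),np.nanmax(W[m][:,2]))
from plant import *
R0=Rn.from_euler('xyz',observe()['tcp_rot']).as_matrix(); print(R0.round(2))
n=np.array([-.4226,.006,.906]); g=np.array([.6046,.3141,.0704])+.034*n
for sg in(1,-1):
  for a in (0,-1.2):
    yv=Rn.from_rotvec(n*a).apply([0,sg,0]); print(sg,a,[None if (q:=inverse_kinematics(list(g+n*o),list(rpy(-n,yv)))) is None else np.round(q,2) for o in(-.019,.13)])
E
```

```text
rest (array([0.519 , 0.0006]), array([198. ,  96.4]), 13.26)
handle (array([ 0.4994, -0.0068]), array([111. ,  27.8]), 6.02)
knob (array([0.5998, 0.3203]), array([45.8, 49.5]), 61.69) [0.59715768 0.31252367 0.09229514] 0.1176977467560103
console (array([0.6124, 0.3157]), array([201.7, 146.5]), 89.72) 0.11870029363571666
stand (array([ 0.6173, -0.3196]), array([160.1, 120.6]), 4.57) 0.13094861304554062
bottle (array([0.7231, 0.0454]), array([59.1, 58.1]), 44.99) 0.11521909923681894
box (array([ 0.7145, -0.0804]), array([ 86.3, 119.5]), 2.37) 0.06785345315010138
spare (array([ 0.3654, -0.3876]), array([ 85.7, 154.1]), 85.22) 0.0401755707113447
fake (array([ 0.4085, -0.2127]), array([155.5,  52.5]), 19.51) 0.043358270245392294
[[-0.    0.4   0.92]
 [-0.    0.92 -0.4 ]
 [-1.   -0.   -0.  ]]
1 0 [array([ 0.46,  0.26,  1.85, -0.32,  0.67, -0.89]), array([ 0.52, -0.03,  1.88, -0.27,  0.93, -0.92])]
1 -1.2 [array([ 0.46,  0.26,  1.85, -0.32,  0.67,  0.31]), array([ 0.52, -0.03,  1.88, -0.27,  0.93,  0.28])]
-1 0 [array([ 0.46,  0.26,  1.85, -0.32,  0.67,  2.25]), array([ 0.52, -0.03,  1.88, -0.27,  0.93,  2.22])]
-1 -1.2 [None, None]
```

Run:
```python
from h import *; from plant import *
n=np.array([-.4226,.004,.906]); g=np.array([.6046,.3141,.0704])+.034*n
movep(list(g+n*.11),list(rpy(-n,[0,1,0])))
c=get_calibration("wrist"); im,d=get_image("wrist")
np.savez("wk.npz",im=im,d=d,K=c["intrinsics"],T=c["world_from_camera"])
cv2.imwrite("pics/wk.png",im[...,::-1])
W=load("wk.npz")[2]; H=hsv(im); h,s,v=H[...,0],H[...,1],H[...,2]
k=(h>100)&(h<130)&(s>120)&(d>0); k=big(k)
c0=np.array([.6046,.3141,.0704]); x=np.cross([0,1,0],n); R=np.stack([x,np.cross(n,x),n],1)
L=(W-c0)@R
t=k&(L[...,2]>.036); print('bar',np.nanmean(L[t],0),rect(L[t]),np.percentile(L[k][:,2],[5,50,95]))
dk=k&(L[...,2]<.014); print('disc',rect(L[dk]))
for nm,m in (('red',((h<8)|(h>172))&(s>110)),('green',(h>40)&(h<85)&(s>60))):
    m=m&(abs(L[...,2])<.01)&(abs(L[...,0])<.07)&(abs(L[...,1])<.07); print(nm,np.nanmean(L[m],0),m.sum())
p=(np.abs(L[...,2])<.01)&(abs(L[...,0])<.05)&(abs(L[...,1])<.06)&~k; print(plane(W[p]),observe()['ft_force'],observe()['time_s'])
```

```text
bar [0.00058879 0.00484146 0.03898317] (array([0.0031, 0.0047]), array([43.6, 13.3]), 0.54) [0.00829561 0.01044851 0.04000858]
disc (array([0.0059, 0.0048]), array([44.6, 47.5]), 61.27)
red [0.04962778 0.0049294  0.00032087] 57
green [ 0.0218195  -0.027623    0.00020965] 88
(array([0.60075748, 0.31316239, 0.06827273]), array([-0.42608335,  0.00113485,  0.9046832 ])) [0.74410402 0.69028664 0.34572809] 1.5917
```

View pics/wk.png

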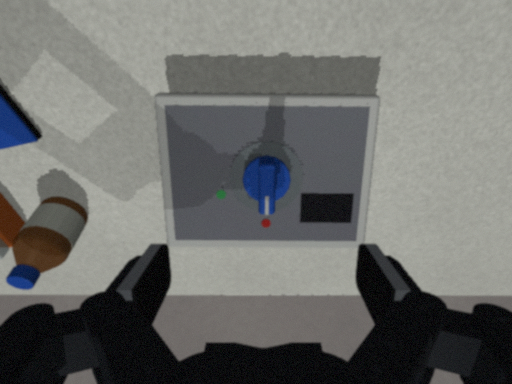

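Run:
```python
from h import *; from plant import *
n=np.array([-.425,.002,.905]); n/=np.linalg.norm(n); c0=np.array([.6046,.3141,.0704]); x=np.cross([0,1,0],n)
g=c0+x*.003+np.array([0,.0047,0])+.034*n
r=list(rpy(-n,[0,1,0]))
movep(list(g+n*.06),r)
print(move_l(list(g-n*.019),feed=.08,max_force=15)); print(observe()['ft_force'],observe()['time_s'])
gripper_to(0,f_grip=60); o=observe(); print(o['opening'],o['ft_force'])
q=list(o['q'])
for a in (.4,.8,1.15):
    set_joints(q[:5]+[q[5]+a]); o=observe(); print(a,np.round(o['torque'],2),np.round(o['ft_force'],1))
hold(.3); gripper_to(.085); hold(.2)
move_l(list(g+n*.11),feed=.2)
c=get_calibration("wrist"); im,d=get_image("wrist")
np.savez("wk2.npz",im=im,d=d,K=c["intrinsics"],T=c["world_from_camera"])
cv2.imwrite("pics/wk2.png",im[...,::-1]); print(observe()['time_s'])
W=load("wk2.npz")[2]; h,s,v=cv2.split(hsv(im)); R=np.stack([x,np.cross(n,x),n],1); L=(W-c0)@R
k=big((h>100)&(h<130)&(s>120)&(d>0)&(abs(L[...,0])<.05)&(abs(L[...,1])<.05)); t=k&(L[...,2]>.036); print('bar',rect(L[t]))
```

```text
False
[ 0.06492916 -0.315511    0.17729886] 3.05
0.012800563155846479 [-3.61901777 -3.61052014  4.94600143]
0.4 [-0.09  0.28  0.02] [-0.1 -1.1  0.4]
0.8 [-0.15  0.28 -0.22] [ 0.5 -0.9  1.1]
1.15 [-0.21  0.14 -0.26] [-0.4 -1.6  0.4]
7.0917
bar (array([0.0033, 0.0059]), array([13.9, 43.2]), 21.02)
```

View pics/wk2.png

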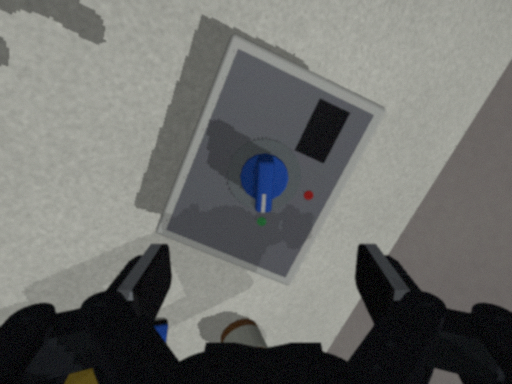

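The knob bar measures -69° (1.20 rad) and its mark at (263,203) points at the green dot (262,221), so it is on. Next come a close look at the label, then one at the reader.

```bash
cat >> h.py <<'E'
def shot(name):
    from plant import get_image,get_calibration
    c=get_calibration("wrist"); im,d=get_image("wrist")
    np.savez(name+".npz",im=im,d=d,K=c["intrinsics"],T=c["world_from_camera"]); cv2.imwrite("pics/%s.png"%name,im[...,::-1])
    return load(name+".npz")
E
python3 - <<'E'
from h import *; from plant import *
p=observe()['eef_pos']; move_l([p[0],p[1],.3],feed=.25)
a=np.radians(4.6); n=np.array([-.5*np.cos(a),-.5*np.sin(a),.866]); lab=np.array([.5846,-.3215,.083])
yl=np.array([-np.sin(a),np.cos(a),0]); r=list(rpy(-n,yl))
movep(list(lab+n*.17),r); im1,d1,W1=shot("wl")
a2=np.radians(6); yr=[-np.sin(a2),np.cos(a2),0]
move_l(list(lab+n*.17+[0,0,.06]),feed=.25); movep([.505,-.005,.19],list(rpy([0,0,-1],yr))); im2,d2,W2=shot("wr")
print(observe()['time_s'])
cv2.imwrite("pics/lr.png",np.hstack([cv2.resize(i,(400,300))for i in(im1,im2)])[...,::-1])
xl=np.cross(yl,n); L=(W1-lab)@np.stack([xl,yl,n],1); h,s,v=cv2.split(hsv(im1))
reg=(abs(L[...,0])<.03)&(abs(L[...,1])<.045)&(abs(L[...,2])<.02)
wh=reg&(s<30)&(v>np.percentile(v[reg],80)-15); print('white',rect(L[big(wh)]),np.nanmedian(L[big(wh)],0))
dk=reg&(v<80); print('dark',rect(L[big(cv2.dilate(dk.astype(np.uint8),np.ones((9,9)))>0)&dk]),np.nanmean(L[dk],0),v[reg].min())
c,nn=plane(W1[(abs(L[...,0])<.018)&(abs(L[...,1])<.028)&(abs(L[...,2])<.02)]);print('plane',c,nn)
h,s,v=cv2.split(hsv(im2))
near=(abs(W2[...,0]-.52)<.14)&(abs(W2[...,1])<.09)
y=big((h>20)&(h<35)&(s>120)&near&(W2[...,2]>.03)); print('handle',rect(W2[y]),np.nanmedian(W2[y][:,2]))
b=(h>100)&(h<130)&(s>120)&near&(W2[...,2]<.02); print('rest',rect(W2[b]),np.nanmedian(W2[b][:,2]))
hd=big((W2[...,2]>.03)&near&(v<70)); print('head',rect(W2[hd]))
E
```

```text
Traceback (most recent call last):
plant.Unreachable: the arm cannot take that pose within its joint ranges
```

Run:
```python
from h import *; from plant import *
a=np.radians(4.6); n=np.array([-.5*np.cos(a),-.5*np.sin(a),.866]); lab=np.array([.5846,-.3215,.083])
yl=np.array([-np.sin(a),np.cos(a),0]); xl=np.cross(yl,n)
f=lambda p,r: None if (q:=inverse_kinematics(list(p),list(r))) is None else np.round(q,2).tolist()
for o in(.09,.13,.17): print(o,f(lab+n*o,rpy(-n,yl)),f(lab+n*o,rpy(-n,-yl)))
for t in range(-180,180,30):
    xr=xl*np.cos(np.radians(t))+yl*np.sin(np.radians(t)); yr=np.cross(n,xr)
    for tilt in (0,10):
        # tilt toward vertical
        m=Rn.from_rotvec(np.radians(tilt)*yl); 
        nn=m.apply(n); x2=m.apply(xr); y2=m.apply(yr)
        win=lab+.1*nn; P=win-.058*x2+(.024-.019)*nn
        print(t,tilt,P.round(3),f(P,rpy(-nn,y2)),f(P,rpy(-nn,-y2)))
```

```text
0.09 None [-0.89, 0.05, 1.95, 0.55, 0.91, 0.31]
0.13 None [-0.93, -0.03, 1.95, 0.53, 0.99, 0.32]
0.17 None [-0.96, -0.1, 1.95, 0.52, 1.07, 0.33]
-180 0 [ 0.582 -0.322  0.203] [-0.83, 0.07, 1.84, 0.5, 0.96, 0.43] None
-180 10 [ 0.603 -0.32   0.202] [-0.73, 0.18, 1.67, 0.29, 1.06, 0.65] [-0.73, 0.18, 1.67, 0.29, 1.06, -2.49]
-150 0 [ 0.573 -0.293  0.199] [-0.8, 0.01, 1.9, 0.5, 0.94, -0.07] None
-150 10 [ 0.594 -0.292  0.199] [-0.7, 0.12, 1.74, 0.28, 1.04, 0.15] None
-120 0 [ 0.553 -0.274  0.188] [-0.8, -0.04, 1.98, 0.51, 0.92, -0.61] [-0.8, -0.04, 1.98, 0.51, 0.92, 2.53]
-120 10 [ 0.572 -0.272  0.192] [-0.7, 0.06, 1.82, 0.28, 1.03, -0.37] None
-90 0 [ 0.528 -0.268  0.174] [-0.83, -0.08, 2.05, 0.53, 0.91, -1.19] [-0.83, -0.08, 2.05, 0.53, 0.91, 1.96]
-90 10 [ 0.544 -0.267  0.182] [-0.72, 0.01, 1.89, 0.29, 1.01, -0.93] [-0.72, 0.01, 1.89, 0.29, 1.01, 2.21]
-60 0 [ 0.503 -0.278  0.159] [-0.89, -0.1, 2.09, 0.55, 0.91, -1.78] [-0.89, -0.1, 2.09, 0.55, 0.91, 1.36]
-60 10 [ 0.518 -0.276  0.172] [-0.78, -0.02, 1.94, 0.31, 1.01, -1.52] [-0.78, -0.02, 1.94, 0.31, 1.01, 1.62]
-30 0 [ 0.487 -0.3  
[... 617 characters left out ...]
, 0.15, 1.77, 0.33, 1.05, 2.55] [-0.89, 0.15, 1.77, 0.33, 1.05, -0.59]
90 0 [ 0.537 -0.384  0.174] [-0.97, 0.12, 1.84, 0.55, 0.98, 1.83] [-0.97, 0.12, 1.84, 0.55, 0.98, -1.31]
90 10 [ 0.553 -0.382  0.182] [-0.86, 0.19, 1.69, 0.32, 1.07, 2.07] [-0.86, 0.19, 1.69, 0.32, 1.07, -1.07]
120 0 [ 0.561 -0.374  0.188] [-0.92, 0.13, 1.8, 0.53, 0.98, 1.37] [-0.92, 0.13, 1.8, 0.53, 0.98, -1.77]
120 10 [ 0.58  -0.372  0.192] [-0.82, 0.21, 1.65, 0.31, 1.08, 1.6] [-0.82, 0.21, 1.65, 0.31, 1.08, -1.54]
150 0 [ 0.578 -0.351  0.199] [-0.87, 0.11, 1.8, 0.51, 0.97, 0.91] [-0.87, 0.11, 1.8, 0.51, 0.97, -2.23]
150 10 [ 0.598 -0.35   0.199] [-0.77, 0.21, 1.64, 0.3, 1.07, 1.13] [-0.77, 0.21, 1.64, 0.3, 1.07, -2.01]
```

```bash
cat > look.py <<'E'
from h import *; from plant import *
a=np.radians(4.6); n=np.array([-.5*np.cos(a),-.5*np.sin(a),.866]); lab=np.array([.5846,-.3215,.083])
yl=np.array([-np.sin(a),np.cos(a),0]); r=list(rpy(-n,-yl))
movep(list(lab+n*.17),r); im1,d1,W1=shot("wl")
a2=np.radians(6); yr=np.array([-np.sin(a2),np.cos(a2),0])
move_l(list(lab+n*.17+[0,0,.06]),feed=.25); movep([.505,-.005,.19],list(rpy([0,0,-1],-yr))); im2,d2,W2=shot("wr")
print(observe()['time_s'])
cv2.imwrite("pics/lr.png",np.hstack([cv2.resize(i,(400,300))for i in(im1,im2)])[...,::-1])
xl=np.cross(yl,n); L=(W1-lab)@np.stack([xl,yl,n],1); h,s,v=cv2.split(hsv(im1))
reg=(abs(L[...,0])<.03)&(abs(L[...,1])<.045)&(abs(L[...,2])<.02)
wh=reg&(s<30)&(v>np.percentile(v[reg],80)-15); print('white',rect(L[big(wh)]),np.nanmedian(L[big(wh)],0))
dk=reg&(v<80); print('dark',np.nanmean(L[dk],0) if dk.any() else 0,v[reg].min())
c,nn=plane(W1[(abs(L[...,0])<.018)&(abs(L[...,1])<.028)&(abs(L[...,2])<.02)]);print('plane',c,nn)
h,s,v=cv2.split(hsv(im2))
near=(abs(W2[...,0]-.52)<.14)&(abs(W2[...,1])<.09)
y=big((h>20)&(h<35)&(s>120)&near&(W2[...,2]>.03)); print('handle',rect(W2[y]),np.nanmedian(W2[y][:,2]))
b=(h>100)&(h<130)&(s>120)&near&(W2[...,2]<.02); print('rest',rect(W2[b]),np.nanmedian(W2[b][:,2]))
hd=big((W2[...,2]>.03)&near&(v<70)); print('head',rect(W2[hd]))
E
python3 look.py
```

```text
11.7333
white (array([0.0001, 0.002 ]), array([59.8, 79.8]), 0.06) [ 0.00101579  0.00521573 -0.00207612]
dark [ 0.00370318  0.00081695 -0.00162741] 15
plane [ 0.58563856 -0.32143949  0.08187529] [-0.51103452 -0.03628606  0.85879395]
handle (array([ 0.503 , -0.0042]), array([109.6,  26.8]), 6.73) 0.046198174613601706
rest (array([0.5223, 0.003 ]), array([198.5,  98.7]), 12.96) 0.01243926386398253
head (array([ 0.5097, -0.003 ]), array([ 33.5, 147.9]), 6.07)<sys>:0: UserWarning: Gimbal lock detected. Setting third angle to zero since it is not possible to uniquely determine all angles.
```

View pics/lr.png

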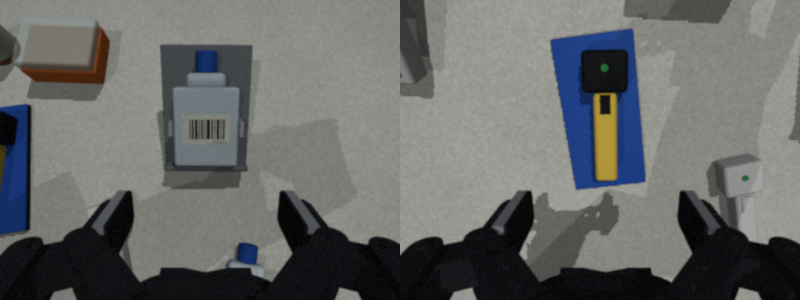

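```bash
python3 -W ignore - <<'E'
from h import *; from plant import *
a2=np.radians(6.4); yr=np.array([-np.sin(a2),np.cos(a2),0]); rr=list(rpy([0,0,-1],-yr))
g=[.521,-.003]
movep(g+[.09],rr); print(move_l(g+[.018],feed=.06,max_force=10))
gripper_to(0,f_grip=45); o=observe(); print('open',o['opening'],np.round(o['ft_force'],1))
move_l(g+[.06],feed=.06); move_l(g+[.22],feed=.2); o=observe(); print(o['opening'],np.round(o['ft_force'],1),np.round(o['torque'],2))
a=np.radians(4.4); n=np.array([-.505*np.cos(a),-.505*np.sin(a),.863]); n/=np.linalg.norm(n); lab=np.array([.586,-.321,.0825])
yl=np.array([-np.sin(a),np.cos(a),0]); xl=np.cross(yl,n); r=list(rpy(-n,-yl))
P=lab+.1*n-.058*xl+.005*n
movep(list(P+n*.04),r); move_l(list(P),feed=.08); hold(.4)
im,d=get_image("scene"); cv2.imwrite("pics/read.png",cv2.resize(im[120:260,110:310,::-1],(800,560)))
hold(1.2); o=observe(); print(o['time_s'],np.round(o['eef_pos'],4),P.round(4),o['opening'],np.round(o['joint_velocities'],3))
im,d,W=shot("wread"); cv2.imwrite("pics/wread2.png",im[...,::-1])
E
```

```text
False
open 0.027303524099722375 [0.3 0.3 1.6]
0.027043808628982254 [-0.   0.  -2.5] [-0.03  0.02 -0.05]
19.5083 [ 0.4832 -0.3289  0.1438] [ 0.4832 -0.3289  0.1438] 0.027336170805384953 [-0.     0.001  0.001 -0.001 -0.001  0.   ]
```

View pics/wread.png

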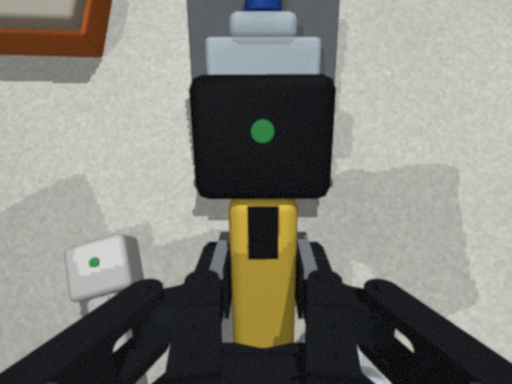

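View pics/read.png

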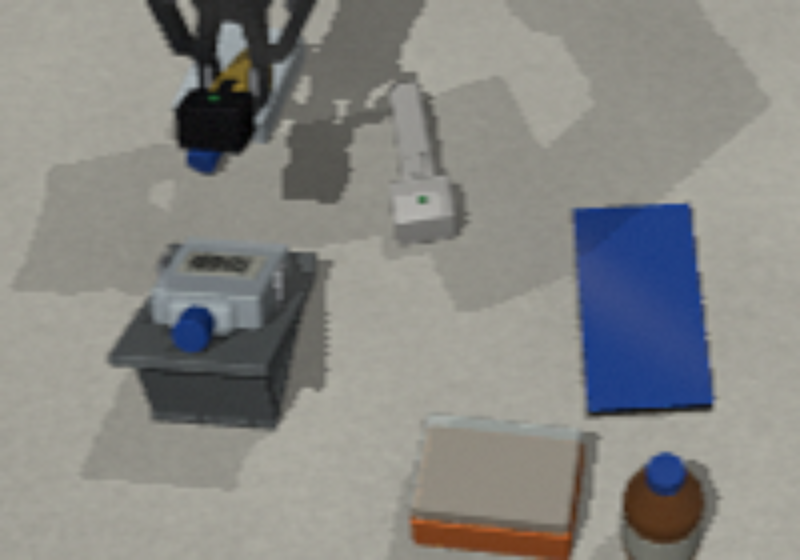

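Wrist view: black head at (262,135), straight in the grip; the scene crop shows it facing the label at (220,262). I'll check the head's pose by depth before leaving.

Run:
```python
from h import *
im,d,W=load("wread.npz"); h,s,v=cv2.split(hsv(im))
a=np.radians(4.4); n=np.array([-.505*np.cos(a),-.505*np.sin(a),.863]); n/=np.linalg.norm(n); lab=np.array([.586,-.321,.0825])
yl=np.array([-np.sin(a),np.cos(a),0]); xl=np.cross(yl,n); L=(W-lab)@np.stack([xl,yl,n],1)
m=np.zeros(d.shape,bool); m[70:200,185:340]=1; m&=(L[...,2]>.12)
print(rect(L[m]),np.nanmedian(L[m],0)); c,p=plane(L[m]); print(p)
```

```text
(array([-0.0008,  0.0019]), array([47.9, 52.4]), 0.0) [0.00282195 0.00178814 0.13468898]
[5.06187711e-03 5.14611612e-04 9.99987056e-01]
```

The window axis is within 3 mm of the label's middle, about 0.3° off square and about 99 mm away, held for over 1.6 s. Returning the reader to its rest.

```bash
python3 -W ignore - <<'E'
from h import *; from plant import *
a=np.radians(4.4); n=np.array([-.505*np.cos(a),-.505*np.sin(a),.863]); n/=np.linalg.norm(n)
p=np.array(observe()['eef_pos']); move_l(list(p+n*.05),feed=.12)
a2=np.radians(10); yr=np.array([-np.sin(a2),np.cos(a2),0]); rr=list(rpy([0,0,-1],-yr)); g=[.521,0.]
movep(g+[.2],rr); move_l(g+[.05],feed=.15); hold(.2)
print(move_l(g+[.021],feed=.04,max_force=4), move_l(g+[.0165],feed=.01,max_force=4)); o=observe(); print(np.round(o['ft_force'],1),o['eef_pos'])
hold(.2); gripper_to(.085); hold(.2); move_l(g+[.1],feed=.08)
move_l([.505,0,.19],feed=.15); im,d,W=shot("wend")
h,s,v=cv2.split(hsv(im)); near=(abs(W[...,0]-.52)<.14)&(abs(W[...,1])<.09)
y=big((h>20)&(h<35)&(s>120)&near&(W[...,2]>.03)); print('handle',rect(W[y]),np.nanmedian(W[y][:,2])); print('pl',plane(W[y])[1])
b=(h>100)&(h<130)&(s>120)&near&(W[...,2]<.02); print('rest',rect(W[b]))
im,d=get_image("top"); cv2.imwrite("pics/end.png",cv2.resize(im[100:310,70:430,::-1],(800,467)))
c=get_calibration("top"); np.savez("end.npz",im=im,d=d,K=c["intrinsics"],T=c["world_from_camera"]); W=load("end.npz")[2]
for nm,bx in (('bottle',(205,115,240,155)),('box',(240,115,297,160)),('spare',(360,225,410,300))):
    m=big(win(W[...,2]>0.014,*bx)); print(nm,rect(W[m]))
print(observe()['time_s'])
E
```

```text
False True
[-0.7  0.1  5.5] [ 5.21371237e-01 -5.97202610e-05  1.82904666e-02]
handle (array([ 0.5029, -0.0019]), array([109.2,  26.8]), 10.13) 0.046171788094817146
pl [ 0.00188877 -0.00506401  0.99998539]
rest (array([0.5222, 0.0028]), array([198.5,  98.8]), 13.02)
bottle (array([0.7225, 0.0447]), array([59.2, 58. ]), 88.57)
box (array([ 0.7141, -0.0804]), array([ 85.5, 119.7]), 2.63)
spare (array([ 0.3652, -0.3877]), array([ 86. , 154.2]), 85.66)
27.05
```

View pics/end.png

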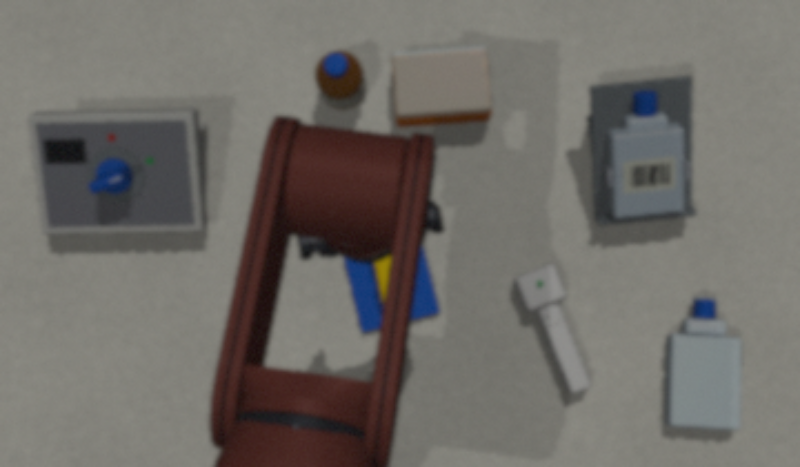

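The end view shows the knob at (113,178) with its mark towards the green dot (149,160). The reader lies on the rest at (385,280), and the bystanders have not moved. Handing in.

```bash
python3 -c "
from plant import *
job_done(); print(observe()['time_s'])"
```

```text
the job is handed in; nothing more can be done
the job is handed in; nothing more can be done
```

I turned the knob on, read the label with the yellow reader, laid the reader back on its rest, and handed the job in at about 27 s (limit 67 s). No verdict was reported.

- **Knob:** it measured 1.20 rad straight after the turn. The final top view still shows it pointing at the green dot.
- **Reading:** the window was within about 3 mm of the label's middle, roughly 0.3° off square and about 99 mm away. It was held still for over 1.6 s.
- **Reader on its rest:** it lies level (under 0.01 rad). Its origin is about 2 mm from the rest's middle and its yaw about 3° off the rest's, with the gripper clear of it.
- **Bystanders:** the bottle, tip box and spare flask show shifts under 1 mm, which is within measurement noise.
- **Disagreements:** the top and wrist cameras differed by 3–4 mm on where the reader and rest stood. That was well inside what the grip needed. One label-viewing pose was unreachable, and I solved it by turning the gripper half a turn.

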